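# Tip a bridge block out of its case and lay it across a brake cylinder

## Robot

A 6-joint arm with a two-finger parallel gripper is mounted at the origin on the work surface. World frame = base frame: x ahead of the robot, y to its left, z up, the work surface at z = 0. Lengths are in mm, angles in rad, forces in N, time in s.
With the tool pointing down it reaches from about 275 to 1000 mm from the base axis. Payload 8.4 kg.
Tool frame: the origin (TCP) lies between the finger pads; the fingertips stand 22 mm ahead of it and the grasp point (between the pads) lies 3 mm ahead of it (r.nose_length is the z of the fingertips in the tool frame, in mm); z points along the fingers, y is the line along which they close (so a half turn about z gives the same grasp; the last joint's range is limited). The gripper opens to 85 mm and grips with 20 to 120 N. Pads are 22 mm wide; open, the fingers measure 114 mm over their backs; the gripper's body (76 mm by 85 mm) begins 54 mm behind the grasp point. The pads swing forward as they close: fully open they stand 13 mm farther back than shut.
Start: joints at [-1.194, 0.353, 1.633, -0, 1.155, -0.002], TCP at [231.127, -580.696, 253.281] pointing down, gripper open.
Joint ranges: [-2.63, 2.63], [-0.92, 2.1], [0.06, 2.66], [-1.3, 4.44], [0, 2.69], [-3.02, 3.02]. Speed limits (rad/s): [2.22, 2.22, 2.79, 3.14, 3.14, 3.14].

## Interface

Orientations are given as [roll, pitch, yaw] about the fixed x, y, z axes, in that order (R = Rz(yaw) Ry(pitch) Rx(roll)).
In Python, from rig import r, grab_frame, camera_params, sign_off gives the robot as it stands (r), with the cameras as plain functions and the job as plain functions.
- The arm moves only by the shell command python3 steer.py 'ROWS' [FORCE]. ROWS is rows parted by semicolons, their numbers by spaces, 1 to 5 of them, each of 7 numbers: a rotation vector rx, ry, rz in rad, then dx, dy, dz in mm, then the opening from 0.0 (shut) to 1.0 (fully open); each row shifts and turns the commanded pose from where the row before left it, along the tool's axes as they then stand; what a row does not reach is not made up. A row lasts 1/12 s, in which the tool goes at most 41.7 mm and 0.125 rad, less where a joint would pass 70% of its speed; a pose out of reach is approached as far as the arm can. The fingers move at their own pace and stop on an object; FORCE is the grip in N (left out, the last holds). Time passes only in rows, so rows that do not move let the fingers close. It prints the time, the measured TCP pose, the force, the opening and the grip force at its end.
- r.sense(): the state, without advancing time (a new reading comes with each control period).
- grab_frame(name): name is "scene" or "side" or "wrist"; returns the picture (420x560x3 uint8, red, green, blue); there is no depth.
- camera_params(name): a dict with "fx", "fy", "cx", "cy" (pixels), "dist_coeffs" ([k1, k2, p1, p2, k3] as OpenCV has them; the pictures are not rectified), "rvec" (rotation vector, rad) and "tvec" (3), from world to camera coordinates, as OpenCV has them. Camera axes: x right, y down, z forward; pixel columns grow to the right and rows downward; lengths in mm; the calibration is good to about 2 mm. A picture is of the moment at which its call begins: read the wrist's pose just before it. camera_params takes no time and is no camera call; for the wrist camera it gives the pose at the moment of the call.
- sign_off(): hands the job in; it is judged then, once.
The state is a dict: "clock": time; "qpos": joint angles; "qvel": joint speeds; "joint_efforts": joint torques, N m; "eef_pos": TCP position; "tcp_rot": TCP orientation; "contact_force": force on the tool from outside, world axes, zero at the start; "wrist_torque": the same for the moment, N m; "opening": opening from 0.0 (shut) to 1.0 (fully open); "grasp_force": force on a finger pad.
Only numpy, scipy, OpenCV 4.12 (cv2) and the standard library are available. Lean on these libraries where they do the work, as an engineer would, in place of code of your own. Each camera call takes 0.05 s, during which the arm holds its last target. There are 200 camera calls.

## Task

To measure how deep a piston sits in the brake housing, the longest bridge block is needed: it lies flush in its pocket in the wooden case. Press down on its end in the thumb recess until the block tips up and stays leaning in the pocket, take it by the raised end, and lay it gently, flat and centred, across the mouth of the one cylinder whose piston sits deep below the rim, then let go. Leave everything else where it is.

Things in the scene. Friction and masses are not known exactly. Their poses are not given: they have to be found in the camera images.
- case: Open wooden block case, fixed, 122 x 152 mm, 46 mm tall, origin on the bench (case spans x -64..+58, y -76..+76 mm). Three pockets, 24 mm wide, run along its x at y = +46 (84 mm block), 0 (64 mm block) and -46 mm (empty). Blocks lie with tops level with the case top. Each pocket has a 36 mm wide thumb recess at its -x end.
- ridge (a point): Top of the ridge across the floor of the 84 mm pocket, 32 mm above the bench; x, y, z as the case. On its +x side the floor is level, on its -x side it falls at 32 degrees to the pocket's end wall at x = -44 mm. Tipped over the ridge, the block stays by itself, 32 degrees from level (may slide down up to 4 mm), its +x end about 20 mm above the case top: grip its sides there.
- press (a point): Where to press: on top of the 84 mm block in its thumb recess, 46 mm above the bench, 28 mm to the -x side of the ridge. A press of under 2 N tips the block; follow it down to 7 or 8 mm below the case top and it falls over the ridge (a 20 mm wide tip bottoms near 9 mm). Recess: 36 mm wide (y), 20 mm deep, from 26 mm on the -x side to 12 mm on the +x side of this point.
- bridge_long: The block to use: plain steel bar 84 x 20 x 14 mm (its x, y, z), about 0.18 kg, with a small dark probe hole (a mark only) at mid-length. Origin at its centre. It starts level in the pocket at the case's y = +46 mm, its centre 2 mm to the +x side of the ridge, its x axis along the case's x to within 0.02 rad.
- bridge_mid: A shorter steel block, 64 x 20 x 14 mm, lying in the case's middle pocket, origin at its centre. Leave alone.
- bridge_small: The smallest steel block, 48 x 20 x 14 mm, lying on the bench, origin at its centre. Leave alone.
- housing: Dark blue brake housing, fixed: three upright cylinders, 68 mm outside, 52 mm bore, flat rims 8 mm wide, all 70 mm above the bench, in a shallow arc along its y (at housing x,y = -30,0; -8,+74; -8,-74 mm; 77 mm apart); a low flange, top 36 mm up, on its +x side. Origin on the bench, z up. Nothing on it stands above the rims.
- piston_deep: The piston that sits deep, 20 mm below its cylinder's rim; it may be in any of the three cylinders. This origin lies on that cylinder's axis at the height of the rim (70 mm above the bench), z up. The pistons in the other two cylinders are 2.5 mm below the rims.
- screwdriver: Screwdriver with red handle, about 190 mm long, lying on the bench. Leave alone.
- spare_piston: Spare aluminium piston, 51 mm across and 30 mm tall, standing on the bench, origin under its centre. Leave alone.

How it is judged (in metres and radians):
On the way, in this order (a step that is already met when the one before it is completed fails the run):
1. the long block is tipped up in its pocket and stays there, leaning, with no finger on it (angle between bridge_long's own z axis and vertical between 0.4 and 0.75 rad and z of bridge_long in the frame of case below 0.05 m and contact force between the fingers and bridge_long below 0.05 N), for 0.2 s.
2. the long block is lifted clear of the case (z of bridge_long in the frame of case above 0.07 m), for 0.1 s.
At the end, for the whole second after the job is handed in: The long block lies at rest, flat (within 0.06 rad) on the rim of the cylinder with the deep piston, its centre 4.5 to 9.5 mm above the rim and within 8 mm of the cylinder's axis, any way round (horizontal distance between bridge_long and piston_deep below 0.008 m and z of bridge_long in the frame of piston_deep between 0.0045 and 0.0095 m and angle between the z axis of bridge_long and the z axis of housing, either way round below 0.06 rad and linear speed of bridge_long below 0.01 m/s); the robot touches nothing.
It fails at once if the long block is dropped: it falls free by more than about a centimetre (linear speed of bridge_long above 0.5 m/s and contact force between the fingers and bridge_long below 0.05 N).
It fails at once if the long block is slammed down on the housing (over 60 N) (contact force between bridge_long and housing above 60 N).
It fails at once if the shorter block in the case is moved by more than 8 mm (distance of bridge_mid from where it was at the start of the episode above 0.008 m).
It fails at once if the small block, the screwdriver or the spare piston is moved by more than 15 mm (distance of any of bridge_small, screwdriver, spare_piston from where it was at the start of the episode above 0.015 m).
It also fails if it takes over 50 s, if anything falls off the work surface, if the arm or the gripper's body presses on something with over 40 N, if the wrist force passes 120 N, or if a joint passes its speed limit or range.

## Working session

There is one attempt and no reset: what is moved stays moved. The work goes in short steps, Python scripts to look and compute and a shell command to move; the robot and the scene stay as the last step left them, time stands still between calls to the robot, and variables do not carry over. Pictures are saved under pics/ and viewed, at most 12 in all, crops included, and the job is handed in when it is done.

```bash
ls; mkdir -p pics
python3 - <<'E'
from rig import r, grab_frame, camera_params, sign_off
import cv2,numpy as np
s=r.sense();print(s['clock'],s['eef_pos'],s['tcp_rot'],s['opening'],r.nose_length)
for n in("scene","side"):
    p=camera_params(n);print(n,p)
    cv2.imwrite(f"pics/{n}0.png",cv2.cvtColor(grab_frame(n),cv2.COLOR_RGB2BGR))
E
```

```text
pics
rig.py
steer.py
0.0 [ 230.96603948 -580.29018648  252.5681646 ] [-3.14022226e+00 -4.39609893e-05  3.78737718e-01] 1.0022743698969236 22.0
scene {'fx': 511.97422021063113, 'fy': 511.97422021063113, 'cx': 275.3496100382044, 'cy': 207.89563543531617, 'dist_coeffs': array([-0.1266506,  0.       ,  0.       ,  0.       ,  0.       ]), 'rvec': array([ 1.47996609,  2.1117891 , -0.84114192]), 'tvec': array([ 190.34617039, -364.3408161 , 1547.68741837])}
side {'fx': 404.40131110577136, 'fy': 404.40131110577136, 'cx': 280.06922826795324, 'cy': 210.3383099250309, 'dist_coeffs': array([0.0046154, 0.       , 0.       , 0.       , 0.       ]), 'rvec': array([ 0.85227141, -2.524854  ,  1.12498065]), 'tvec': array([482.07173705, 294.22349763, 521.01299673])}
```

View pics/scene0.png

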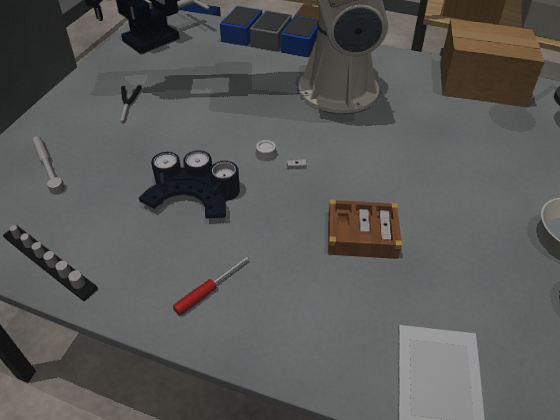

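View pics/side0.png

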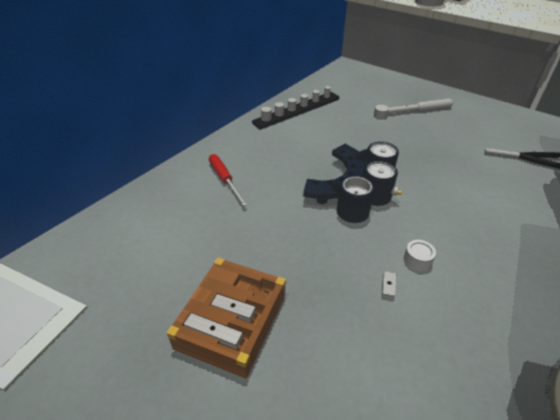

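The scene view shows the case at about (365,228) with the long block at (385,223). The housing's deep bore is the end cylinder at scene (224,173) and side (357,187); the other two show bright pistons near the rim.

```bash
cat > h.py <<'E'
import cv2,numpy as np
from rig import r, grab_frame, camera_params, sign_off
from scipy.spatial.transform import Rotation as R
def plane(P,uv,z):
    K=np.array([[P['fx'],0,P['cx']],[0,P['fy'],P['cy']],[0,0,1]])
    n=cv2.undistortPoints(np.array(uv,float).reshape(-1,1,2),K,P['dist_coeffs'])[:,0]
    M=cv2.Rodrigues(P['rvec'])[0];c=-M.T@P['tvec']
    d=np.c_[n,np.ones(len(n))]@M
    return c+d*((z-c[2])/d[:,2])[:,None]
def yellow(im,amin=8):
    h=cv2.cvtColor(im,cv2.COLOR_RGB2HSV);m=cv2.inRange(h,(20,140,120),(35,255,255))
    n,_,st,ce=cv2.connectedComponentsWithStats(m)
    return [(ce[i],st[i]) for i in range(1,n) if st[i,4]>=amin]
E
python3 - <<'E'
from h import *
np.set_printoptions(precision=1,suppress=True)
for n in("scene","side"):
    im=cv2.cvtColor(cv2.imread(f"pics/{n}0.png"),cv2.COLOR_BGR2RGB);P=camera_params(n)
    for c,s in yellow(im): print(n,c,s,plane(P,[c],46)[0][:2])
P=camera_params("scene");Q=camera_params("side")
print(plane(P,[[385,223],[364,220]],46),plane(Q,[[213,328],[233,306]],46))
print(plane(P,[[224,173],[197,160],[165,160]],70),plane(Q,[[357,187],[380,171],[382,150]],70))
print(plane(P,[[297,163],[265,146]],14),plane(Q,[[389,284]],14))
print(camera_params("wrist"))
E
```

```text
scene [397.8 241.6] [396 241   5   2   8] [582.  283.2]
side [218.9 261. ] [215 258   8   7  35] [620.1 148.8]
side [280.3 280.8] [276 277   9   8  48] [514.1 119.4]
side [172.7 330.6] [168 326  11  10  71] [582.5 283.7]
side [242.4 357.4] [237 352  12  12 100] [476.7 254.2]
[[539.  246.9  46. ]
 [546.1 201.5  46. ]] [[539.8 245.9  46. ]
 [542.  200.6  46. ]]
[[ 535.4 -134.7   70. ]
 [ 515.5 -214.    70. ]
 [ 541.3 -286.5   70. ]] [[ 521.8 -138.3   70. ]
 [ 510.1 -213.1   70. ]
 [ 541.6 -285.5   70. ]]
[[ 384.1   -5.1   14. ]
 [ 349.1 -104.7   14. ]] [[379.2  -7.2  14. ]]
{'fx': 289.16863702186487, 'fy': 289.16863702186487, 'cx': 283.11937066597187, 'cy': 206.8873091225255, 'dist_coeffs': array([-0.,  0.,  0.,  0.,  0.]), 'rvec': array([-2.4,  1.6,  0.2]), 'tvec': array([-625.3,  -36.1,  377.5])}
```

```bash
cat >> h.py <<'E'
def go(p,rpy):
    "deltas in tool axes from the measured pose to a target"
    s=r.sense();A=R.from_euler('xyz',s['tcp_rot']);B=R.from_euler('xyz',rpy)
    d=A.inv().apply(np.array(p)-s['eef_pos']);v=(A.inv()*B).as_rotvec()
    print('t',round(s['clock'],2),'pos',s['eef_pos'].round(1),'rot',np.round(s['tcp_rot'],3),'F',s['contact_force'].round(1))
    print('d',d.round(1),'rotvec',v.round(3),'rows>=',max(np.linalg.norm(d)/41.7,np.linalg.norm(v)/.125).round(1))
E
python3 - <<'E'
from h import *
P=camera_params("wrist");M=cv2.Rodrigues(P['rvec'])[0];c=-M.T@P['tvec']
s=r.sense();A=R.from_euler('xyz',s['tcp_rot'])
print("cam in tool",A.inv().apply(c-s['eef_pos']),"axis",A.inv().apply(M[2]),A.inv().apply(M[0]))
go([480,-170,250],[np.pi,0,.27])
E
```

```text
cam in tool [  71.04352526    0.62300839 -119.71279106] axis [-0.28082202  0.0009608   0.95975938] [-4.73297396e-04  9.99999239e-01 -1.13956422e-03]
t 0.1 pos [ 231.  -580.3  252.6] rot [-3.14  -0.     0.379] F [-0.5  0.3 -0.1]
d [ 383.1 -289.2    3. ] rotvec [-0.001  0.     0.109] rows>= 11.5
```

```bash
python3 steer.py '0 0 0 32 -24 0 0.5;0 0 0 32 -24 0 0.5;0 0 0 32 -24 0 0.3;0 0 0 32 -24 0 0;0 0 0 32 -24 0 0' && python3 steer.py '0 0 0 32 -24 0 0;0 0 0 32 -24 0 0;0 0 0 32 -24 0 0;0 0 0 32 -24 0 0;0 0 0 32 -24 0 0' && python3 steer.py '0 0 0 32 -24 0 0;0 0 0 31 -25 0 0;0 0 0.109 0 0 0 0;0 0 0 0 0 0 0;0 0 0 0 0 0 0'
python3 - <<'E'
from h import *
go([530,210,250],[np.pi,0,.27])
P=camera_params("wrist");im=grab_frame("wrist");cv2.imwrite("pics/w1.png",cv2.cvtColor(im,cv2.COLOR_RGB2BGR))
import pickle;pickle.dump(P,open("w1.pkl","wb"))
E
```

```text
clock: 0.52
eef_pos: [335.7, -408.2, 252.9]
tcp_rot: [-3.141, 0.0, 0.378]
contact_force: [0.9, -0.0, 0.7]
opening: 0.3
grasp_force: 0.0
clock: 0.93
eef_pos: [440.1, -237.5, 253.2]
tcp_rot: [-3.141, 0.0, 0.379]
contact_force: [1.1, 0.7, -0.2]
opening: -0.005
grasp_force: 0.0
clock: 1.35
eef_pos: [479.9, -170.3, 253.0]
tcp_rot: [-3.142, 0.001, 0.274]
contact_force: [-0.1, -0.2, 0.7]
opening: 0.003
grasp_force: 0.0
t 1.35 pos [ 479.9 -170.3  253. ] rot [-3.142e+00  1.000e-03  2.740e-01] F [-0.1 -0.2  0.7]
d [ 151.  -352.6    2.9] rotvec [-0.     0.001  0.004] rows>= 9.2
```

View pics/w1.png

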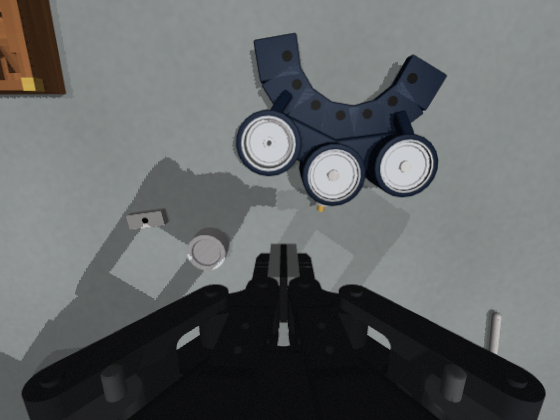

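The left cylinder at (269,142) is the deep one, consistent with the scene view. The shallow pistons are at (333,175) and (404,167).

```bash
python3 steer.py '0 0 0 15 -36 0 0;0 0 0 15 -36 0 0;0 0 0 15 -36 0 0;0 0 0 15 -36 0 0;0 0 0 15 -36 0 0' && python3 steer.py '0 0 0 15 -36 0 0;0 0 0 15 -36 0 0;0 0 0 15 -36 0 0;0 0 0 15 -36 0 0;0 0 0 14 -28 0 0' && python3 steer.py '0 0 0 0 0 0 0;0 0 0 0 0 0 0'
python3 - <<'E'
from h import *
import pickle
np.set_printoptions(precision=1,suppress=True)
P=pickle.load(open("w1.pkl","rb"));im=cv2.cvtColor(cv2.imread("pics/w1.png"),cv2.COLOR_BGR2GRAY)
c={}
for k,(u,v),z in(("deep",(269,142),50),("mid",(333,175),67.5),("far",(404,167),67.5)):
    m=np.zeros_like(im);cv2.circle(m,(u,v),33,255,-1)
    b=cv2.bitwise_and((im>110).astype(np.uint8)*255,m)
    p=cv2.convexHull(np.argwhere(b>0)[:,::-1].astype(np.int32));e=cv2.fitEllipse(p)
    w=plane(P,[e[0]],z)[0];w2=plane(P,[e[0]],70)[0];c[k]=w
    hh=plane(P,p[:,0],z);(_,rad)=cv2.minEnclosingCircle(hh[:,:2].astype(np.float32))
    print(k,e,w,w2,'r',rad)
L=lambda a,b:np.linalg.norm(c[a][:2]-c[b][:2])
print(L("deep","mid"),L("mid","far"),L("deep","far"))
# predict deep from mid+far: mid (-30,0), far/deep (-8,+-74)
M,F=c["mid"][:2],c["far"][:2]
for s in(1,-1):
    a=np.arctan2(*(F-M)[::-1])-np.arctan2(-s*74,22);q=np.array([[np.cos(a),-np.sin(a)],[np.sin(a),np.cos(a)]])
    print("pred",s,M+q@[22,s*74],"housing yaw",a)
P=camera_params("wrist");s=r.sense();im=grab_frame("wrist");cv2.imwrite("pics/w2.png",cv2.cvtColor(im,cv2.COLOR_RGB2BGR))
pickle.dump(P,open("w2.pkl","wb"));print(s['clock'],s['eef_pos'],s['tcp_rot'])
for cc,st in yellow(im): print(cc,st,plane(P,[cc],46)[0])
E
```

```text
clock: 1.82
eef_pos: [504.2, 23.0, 253.4]
tcp_rot: [3.141, -0.0, 0.27]
contact_force: [0.4, -0.9, -0.5]
opening: 0.001
grasp_force: 0.0
clock: 2.23
eef_pos: [530.1, 209.5, 253.3]
tcp_rot: [-3.141, -0.0, 0.271]
contact_force: [-0.1, -0.3, 0.4]
opening: -0.002
grasp_force: 0.0
clock: 2.4
eef_pos: [530.2, 208.3, 252.9]
tcp_rot: [3.141, 0.001, 0.272]
contact_force: [-0.2, -1.4, -0.3]
opening: -0.003
grasp_force: 0.0
deep ((267.8951110839844, 143.02748107910156), (54.12318801879883, 55.661590576171875), 161.66661071777344) [ 523.1 -141.9   50. ] [ 524.7 -142.5   70. ] r 29.818063735961914
mid ((334.7320251464844, 178.82080078125), (55.44231033325195, 59.84348678588867), 174.4538116455078) [ 507.5 -220.9   67.5] [ 507.9 -220.3   70. ] r 32.48059844970703
far ((406.7554931640625, 170.22344970703125), (56.483734130859375, 62.83586502075195), 29.55144691467285) [ 537.  -291.8   67.5] [ 537.1 -290.6   70. ] r 32.957664489746094
80.49186015843928 76.7765320257209 150.4930592372058
pred 1 [ 521.6 -145. ] housing yaw 0.10552954351922739
pred -1 [ 443.7 -177.4] housing yaw -2.458112290085433
2.4 [530.2 208.3 252.9] [3.1 0.  0.3]
[229.4 123.6] [224 118  12  12 120] [582.  282.3  46. ]
[233.5 218.7] [229 214  10  10  94] [476.9 253.7  46. ]
[350.5 218.6] [346 214  10  10  96] [514.3 119.4  46. ]
```

View pics/w2.png

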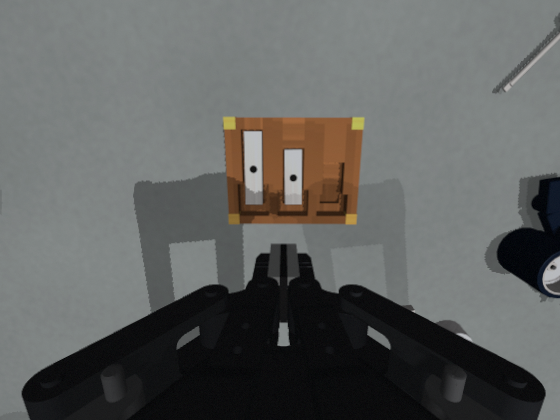

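The wrist view shows the case with yellow corners, the long block at (253,169) and the mid block at (293,178), with thumb recesses toward the robot.

Run:
```python
from h import *
import pickle
np.set_printoptions(precision=2,suppress=True)
P=pickle.load(open("w2.pkl","rb"));im=cv2.cvtColor(cv2.imread("pics/w2.png"),cv2.COLOR_BGR2HSV)
m=((im[...,1]<60)&(im[...,2]>110)).astype(np.uint8);m[:118]=0;m[222:]=0;m[:,:228]=0;m[:,360:]=0
n,_,st,ce=cv2.connectedComponentsWithStats(m)
print(st[1:][st[1:,4]>60])
lab=_;i=lab[150,253];pts=np.argwhere(lab==i)[:,::-1]
rc=cv2.minAreaRect(pts.astype(np.float32));bx=plane(P,cv2.boxPoints(rc),46);print(bx,bx.mean(0))
C,D,B,A=[np.array(q) for q in((582,282.3),(476.9,253.7),(514.3,119.4))]+[None]
ax=C-D;yaw=np.arctan2(ax[1],ax[0]);yy=D-B;print('yaw',yaw,np.arctan2(-yy[0],yy[1]),np.hypot(*ax),np.hypot(*yy))
print('hole',plane(P,[[253,169]],46))
o=(C+B)/2;yaw=.27;X=np.array([np.cos(yaw),np.sin(yaw)]);Y=np.array([-X[1],X[0]]);o=o+3*X
bc=bx.mean(0)[:2]-o;print('origin',o,'block in case',bc@X,bc@Y)
```

```text
[[ 243  131   20   73 1246]
 [ 284  149   18   56  957]
 [ 357  177    3   45   91]]
[[578.33 266.27  46.  ]
 [584.07 247.38  46.  ]
 [505.06 225.01  46.  ]
 [498.86 245.26  46.  ]] [541.58 245.98  46.  ]
yaw 0.26568839674262446 0.2715995917600759 108.92185272019572 139.41036546828215
hole [[540.78 245.64  46.  ]]
origin [551.04 201.65] block in case 2.704789911350459 45.24557895965198
```

Run:
```python
from h import *
go([512.1,238.0,75],[np.pi,0,.27])
```

```text
t 2.45 pos [529.9 207.3 252.9] rot [3.141e+00 1.000e-03 2.710e-01] F [-0.2  0.3  0.2]
d [ -8.8 -34.4 177.9] rotvec [0.001 0.001 0.001] rows>= 4.3
```

```bash
python3 steer.py '0 0 0 -3 -12 35 0;0 0 0 -3 -12 35 0;0 0 0 -3 -10 35 0;0 0 0 0 0 36 0;0 0 0 0 0 30 0' && python3 steer.py '0 0 0 0 0 0 0;0 0 0 0 0 0 0;0 0 0 0 0 0 0'
python3 - <<'E'
from h import *
go([512.1,238.0,60.5],[np.pi,0,.27])
im=grab_frame("side");cv2.imwrite("pics/s2.png",cv2.cvtColor(cv2.resize(im[230:400,120:340],None,fx=3,fy=3),cv2.COLOR_RGB2BGR))
E
```

```text
clock: 2.87
eef_pos: [511.4, 236.6, 80.4]
tcp_rot: [3.141, 0.001, 0.269]
contact_force: [0.1, -0.4, 1.0]
opening: -0.003
grasp_force: 0.0
clock: 3.12
eef_pos: [513.3, 238.0, 83.9]
tcp_rot: [-3.141, -0.001, 0.269]
contact_force: [-0.2, 0.3, -0.0]
opening: 0.0
grasp_force: 0.0
t 3.12 pos [513.3 238.   83.9] rot [-3.141e+00 -1.000e-03  2.690e-01] F [-0.2  0.3 -0. ]
d [-1.2 -0.4 23.4] rotvec [-0.    -0.001 -0.001] rows>= 0.6
```

View pics/s2.png

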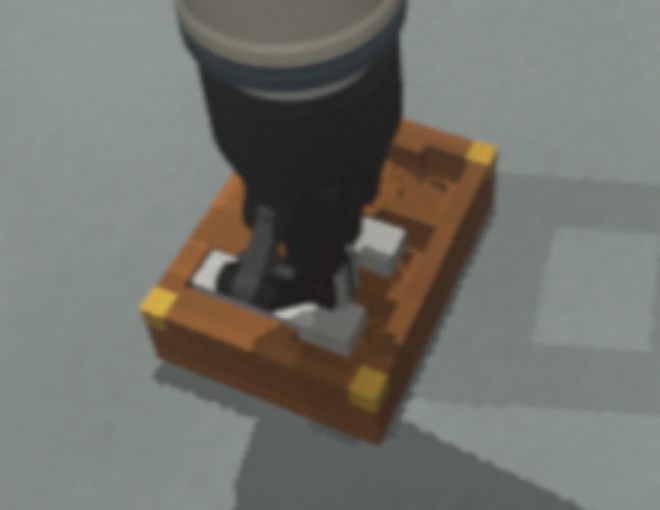

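The side view shows the closed tip above the long block's recess end (tip near (340,290) in the crop). Now pressing in small rows.

```bash
python3 steer.py '0 0 0 -1 0 7 0;0 0 0 0 0 6 0;0 0 0 0 0 2 0;0 0 0 0 0 2 0;0 0 0 0 0 1 0' && python3 steer.py '0 0 0 0 0 1 0;0 0 0 0 0 1 0;0 0 0 0 0 1 0;0 0 0 0 0 1 0;0 0 0 0 0 0 0'
```

```text
clock: 3.58
eef_pos: [511.1, 238.6, 64.1]
tcp_rot: [3.142, 0.0, 0.27]
contact_force: [0.0, 0.0, 0.1]
opening: -0.001
grasp_force: 0.0
clock: 4.0
eef_pos: [511.1, 238.5, 60.1]
tcp_rot: [3.142, 0.0, 0.27]
contact_force: [-0.1, -0.6, -0.2]
opening: -0.003
grasp_force: 0.0
```

```bash
python3 steer.py '0 0 0 0 0 0 0;0 0 0 0 0 0 0;0 0 0 0 0 -3 0;0 0 0 0 0 -20 0;0 0 0 0 0 -40 0.3' && python3 steer.py '0 0 0 -20 0 -36 0.5;0 0 0 -20 0 -20 0.5;0 0 0 0 0 0 0.5;0 0 0 0 0 0 0.5'
python3 - <<'E'
from h import *
import pickle
s=r.sense();P=camera_params("wrist");im=grab_frame("wrist");im2=grab_frame("side")
pickle.dump((P,im),open("w3.pkl","wb"));print(s['clock'],s['eef_pos'],s['tcp_rot'])
for cc,st in yellow(im): print(cc,st[4],plane(P,[cc],46)[0])
cv2.imwrite("pics/w3.png",cv2.cvtColor(np.hstack([im[:, 120:450],cv2.resize(im2[240:380,140:300],None,fx=2.8,fy=3)]),cv2.COLOR_RGB2BGR))
E
```

```text
clock: 4.42
eef_pos: [508.5, 237.3, 120.4]
tcp_rot: [3.14, 0.008, 0.27]
contact_force: [-0.3, 0.0, -0.2]
opening: 0.127
grasp_force: 0.0
clock: 4.75
eef_pos: [472.8, 228.1, 180.8]
tcp_rot: [-3.141, -0.003, 0.27]
contact_force: [-0.3, -0.1, 0.1]
opening: 0.501
grasp_force: 0.0
4.75 [472.8057853  228.07106613 180.79596891] [-3.14106535e+00 -2.96110833e-03  2.70066847e-01]
[252.61538462  55.25      ] 52 [585.23926976 283.51925147  46.        ]
[425.7281106   59.28110599] 217 [619.69257173 148.91467412  46.        ]
[248.5  65. ] 8 [577.42932077 285.00729245  46.        ]
[256.18324607 191.56544503] 191 [477.64250603 253.76960539  46.        ]
[409.53926702 191.47120419] 191 [514.68676237 120.02563235  46.        ]
```

View pics/w3.png

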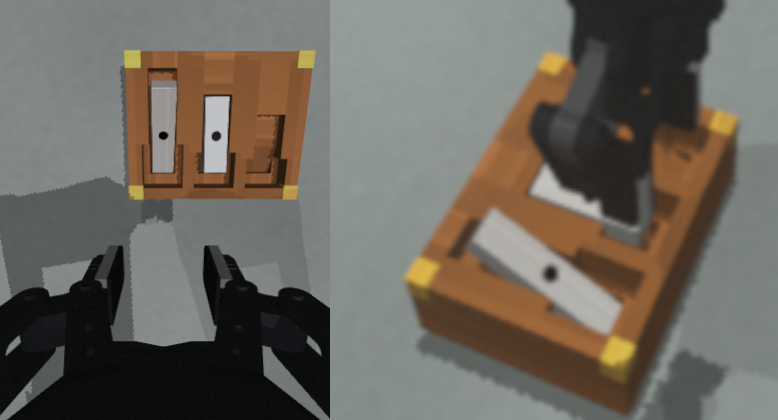

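The block leans stably: the hole is at (283,136) and the raised top edge near row 88 in the full wrist frame.

Run:
```python
from h import *
import pickle
np.set_printoptions(precision=2,suppress=True)
P,im=pickle.load(open("w3.pkl","rb"))
print(im[76:94,283].mean(1).astype(int), im[100,262:306].mean(1).astype(int))
o=np.array([551.2,201.9]);X=np.array([np.cos(.27),np.sin(.27)]);Y=np.array([-X[1],X[0]])
f=lambda uv,z:[(plane(P,[uv],z)[0][:2]-o)@X,(plane(P,[uv],z)[0][:2]-o)@Y]
a=np.radians(32)
for s0 in(-2,0,2): print(s0,'hole meas',f([283,136],32+s0*np.sin(a)+14*np.cos(a)),'exp x-ridge',s0*np.cos(a)-14*np.sin(a),
  'end meas',f([283.5,88],32+(s0+42)*np.sin(a)+14*np.cos(a)),'exp',(s0+42)*np.cos(a)-14*np.sin(a),'endbot',f([283.5,81],32+(s0+42)*np.sin(a)),(s0+42)*np.cos(a))
```

```text
[ 96  96  96  95 107 121 122 123 129 129 126 148 166 144 144 149 150 150] [ 90  90  90  90  89  79  54  49  55 106 152 149 149 149 149 148 149 148
 149 148 150 148 147 148 152 154 155 153 148 146 146 146 146 146 124  72
  81  83  87  91  89  90  91  90]
-2 hole meas [np.float64(-8.381855941565924), np.float64(45.35860776523488)] exp x-ridge -9.114965891577722 end meas [np.float64(28.031799016350053), np.float64(44.96221829257571)] exp 26.50305414699217 endbot [np.float64(34.517822472541866), np.float64(44.93875763182925)] 33.92192384625704
0 hole meas [np.float64(-8.338435769104938), np.float64(45.358834125694315)] exp x-ridge -7.418869699264869 end meas [np.float64(27.915558302415818), np.float64(44.9642486966942)] exp 28.19915033930502 endbot [np.float64(34.37938680314846), np.float64(44.94079109888582)] 35.61802003856989
2 hole meas [np.float64(-8.295015596643948), np.float64(45.35906048615377)] exp x-ridge -5.722773506952017 end meas [np.float64(27.79931758848159), np.float64(44.966279100812685)] exp 29.89524653161787 endbot [np.float64(34.240951133755175), np.float64(44.94282456594236)] 37.31411623088274
```

```bash
python3 steer.py '0 0.112 0 0 0 0 0.5;0 0.112 0 0 0 0 0.5;0 0.112 0 0 0 0 0.5;0 0.112 0 0 0 0 0.5;0 0.111 0 0 0 0 0.5' 90 && python3 steer.py '0 0 0 0 0 0 0.5;0 0 0 0 0 0 0.5'
cat >> h.py <<'E'
O=np.array([551.2,201.9]);X=np.array([np.cos(.27),np.sin(.27)]);Y=np.array([-X[1],X[0]]);a=np.radians(32)
def case(x,y,z): return np.r_[O+x*X+y*Y,z]
def grasp(back): return case(15.4-back*np.sin(a),45.3,73.4+back*np.cos(a))
E
python3 - <<'E'
from h import *
go(grasp(45),[np.pi,-a,.27]);go(grasp(0),[np.pi,-a,.27])
E
```

```text
clock: 5.27
eef_pos: [472.6, 224.6, 177.4]
tcp_rot: [3.133, -0.51, 0.268]
contact_force: [0.7, -2.1, 0.1]
opening: 0.498
grasp_force: 0.0
clock: 5.43
eef_pos: [474.3, 224.5, 178.0]
tcp_rot: [3.129, -0.505, 0.27]
contact_force: [0.1, 0.7, 0.5]
opening: 0.497
grasp_force: 0.0
t 5.43 pos [474.3 224.5 178. ] rot [ 3.129 -0.505  0.27 ] F [0.1 0.7 0.5]
d [20.1 -4.1 86.9] rotvec [0.013 0.054 0.   ] rows>= 2.1
t 5.43 pos [474.3 224.5 178. ] rot [ 3.129 -0.505  0.27 ] F [0.1 0.7 0.5]
d [ 22.5  -4.6 131.8] rotvec [0.013 0.054 0.   ] rows>= 3.2
```

```bash
python3 steer.py '0.006 0.027 0 10 -2 30 0.5;0.007 0.027 0 10 -2 30 0.5;0 0 0 0 0 26 0.5;0 0 0 0 0 0 0.5;0 0 0 0 0 0 0.5'
python3 - <<'E'
from h import *
go(grasp(0),[np.pi,-a,.27])
E
```

```text
clock: 5.85
eef_pos: [523.5, 238.3, 128.3]
tcp_rot: [3.133, -0.553, 0.268]
contact_force: [0.6, -0.7, 1.0]
opening: 0.499
grasp_force: 0.0
t 5.85 pos [523.5 238.3 128.3] rot [ 3.133 -0.553  0.268] F [ 0.6 -0.7  1. ]
d [-1.3 -3.5 63.7] rotvec [ 0.01   0.005 -0.002] rows>= 1.5
```

```bash
python3 steer.py '0.009 0.005 0 -1 -3 20 0.5;0 0 0 0 0 20 0.5;0 0 0 0 0 5 0.5;0 0 0 0 0 0 0.5;0 0 0 0 0 0 0.5'
python3 - <<'E'
from h import *
go(grasp(0),[np.pi,-a,.27])
a1=grab_frame("wrist");a2=grab_frame("side")
cv2.imwrite("pics/w4.png",cv2.cvtColor(np.hstack([a1[:, 120:450],cv2.resize(a2[240:380,140:300],None,fx=2.8,fy=3)]),cv2.COLOR_RGB2BGR))
E
```

```text
clock: 6.27
eef_pos: [547.7, 238.6, 101.2]
tcp_rot: [3.14, -0.553, 0.281]
contact_force: [-0.8, -0.3, 1.3]
opening: 0.499
grasp_force: 0.0
t 6.27 pos [547.7 238.6 101.2] rot [ 3.14  -0.553  0.281] F [-0.8 -0.3  1.3]
d [-6.8 -8.9 28.4] rotvec [-0.004  0.005  0.009] rows>= 0.7
```

View pics/w4.png

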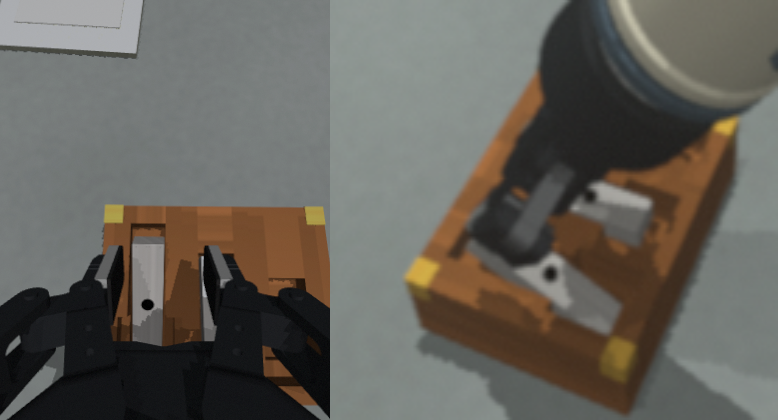

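The block (centre col ~147) sits left of the finger midline (~164), matching the -9 mm y error; I correct that before descending.

```bash
python3 steer.py '0 0 -0.008 -7 -9 0 0.5;0 0 0 0 0 0 0.5;0 0 0 0 0 10 0.5;0 0 0 0 0 0 0.5;0 0 0 0 0 0 0.5'
python3 - <<'E'
from h import *
go(grasp(0),[np.pi,-a,.27])
E
```

```text
clock: 6.78
eef_pos: [547.3, 246.1, 92.7]
tcp_rot: [3.136, -0.543, 0.295]
contact_force: [0.2, 0.2, -0.4]
opening: 0.501
grasp_force: 0.0
t 6.78 pos [547.3 246.1  92.7] rot [ 3.136 -0.543  0.295] F [ 0.2  0.2 -0.4]
d [-3.7 -1.6 20.3] rotvec [-0.008  0.016  0.021] rows>= 0.5
```

```bash
python3 steer.py '-0.008 0.016 0.021 -4 -2 6 0.5;0 0 0 0 0 6 0.5;0 0 0 0 0 0 0.5;0 0 0 0 0 0 0.5'
python3 - <<'E'
from h import *
go(grasp(0),[np.pi,-a,.27])
E
```

```text
clock: 7.12
eef_pos: [556.1, 243.4, 88.9]
tcp_rot: [-3.141, -0.542, 0.281]
contact_force: [-0.5, 0.4, 0.5]
opening: 0.5
grasp_force: 0.0
t 7.12 pos [556.1 243.4  88.9] rot [-3.141 -0.542  0.281] F [-0.5  0.4  0.5]
d [-8.2 -6.6 13.1] rotvec [-0.007  0.017  0.009] rows>= 0.4
```

```bash
python3 steer.py '0 0 0 0 0 0 0.5;0 0 0 0 0 0 0.5;0 0 0 0 0 0 0.5'
python3 - <<'E'
from h import *
s=r.sense();print(s['qpos'].round(3),s['qvel'].round(3))
go(grasp(0),[np.pi,-a,.27])
E
```

```text
clock: 7.37
eef_pos: [555.7, 243.5, 89.2]
tcp_rot: [-3.141, -0.542, 0.281]
contact_force: [0.9, -1.2, -0.3]
opening: 0.499
grasp_force: 0.0
[ 0.458  0.416  2.164 -1.295  0.094  3.016] [-0.     0.    -0.001  0.001 -0.001 -0.   ]
t 7.37 pos [555.7 243.5  89.2] rot [-3.141 -0.542  0.281] F [ 0.9 -1.2 -0.3]
d [-8.1 -6.4 13.5] rotvec [-0.007  0.016  0.01 ] rows>= 0.4
```

Joint 5 is near the wrist singularity (0.094), with joints 4 and 6 at their limits. I'll use a 16° tilt instead, which also gives better clearance.

```bash
cat >> h.py <<'E'
b=np.radians(16)
def grasp(back): return case(17.9-back*np.sin(b),45.3,72.7+back*np.cos(b))
E
python3 steer.py '0 0 0 0 0 -30 0.5;0 -0.09 0 0 0 -10 0.5;0 -0.09 0 0 0 0 0.5;0 -0.08 0 0 0 0 0.5;0 0 0 0 0 0 0.5'
python3 - <<'E'
from h import *
s=r.sense();print(s['qpos'].round(3))
go(grasp(40),[np.pi,-b,.27])
E
```

```text
clock: 7.78
eef_pos: [558.0, 231.1, 106.1]
tcp_rot: [3.106, -0.471, 0.275]
contact_force: [1.2, -0.4, 1.2]
opening: 0.498
grasp_force: 0.0
[ 0.451  0.38   2.115 -0.555  0.22   2.274]
t 7.78 pos [558.  231.1 106.1] rot [ 3.106 -0.471  0.275] F [ 1.2 -0.4  1.2]
d [ -4.3 -18.7  -8.5] rotvec [ 0.034 -0.191  0.001] rows>= 1.6
```

```bash
python3 steer.py '0.017 -0.09 0 0 0 -5 0.5;0.017 -0.1 0 0 0 -5 0.5;0 0 0 0 0 0 0.5;0 0 0 0 0 0 0.5;0 0 0 0 0 0 0.5'
python3 - <<'E'
from h import *
s=r.sense();print(s['qpos'].round(3))
go(grasp(40),[np.pi,-b,.27])
E
```

```text
clock: 8.2
eef_pos: [556.5, 224.3, 110.2]
tcp_rot: [3.11, -0.349, 0.268]
contact_force: [-0.1, 0.2, 0.0]
opening: 0.506
grasp_force: 0.0
[ 0.426  0.38   2.041 -0.226  0.389  1.929]
t 8.2 pos [556.5 224.3 110.2] rot [ 3.11  -0.349  0.268] F [-0.1  0.2  0. ]
d [ -3.7 -25.   -3.1] rotvec [ 0.032 -0.07  -0.003] rows>= 0.6
```

```bash
python3 steer.py '0.016 -0.035 0 -2 -12 -1 0.5;0.016 -0.035 -0.003 -2 -12 -1 0.5;0 0 0 0 0 0 0.5;0 0 0 0 0 0 0.5'
python3 - <<'E'
from h import *
s=r.sense();print(s['qpos'].round(3))
go(grasp(0),[np.pi,-b,.27])
E
```

```text
clock: 8.53
eef_pos: [545.9, 246.7, 110.3]
tcp_rot: [-3.142, -0.278, 0.271]
contact_force: [0.6, -0.5, -0.2]
opening: 0.499
grasp_force: 0.0
[ 0.448  0.391  1.997 -0.104  0.481  1.833]
t 8.53 pos [545.9 246.7 110.3] rot [-3.142 -0.278  0.271] F [ 0.6 -0.5 -0.2]
d [ 0.3 -0.7 39.1] rotvec [-0.     0.001  0.001] rows>= 0.9
```

Tracking is good now. Descending in steps.

```bash
python3 steer.py '0 0 0 0 -1 13 0.5;0 0 0 0 0 10 0.5;0 0 0 0 0 6 0.5;0 0 0 0 0 0 0.5;0 0 0 0 0 0 0.5'
python3 - <<'E'
from h import *
go(grasp(0),[np.pi,-b,.27])
a1=grab_frame("wrist");a2=grab_frame("side")
cv2.imwrite("pics/w5.png",cv2.cvtColor(np.hstack([a1[:, 120:450],cv2.resize(a2[240:380,140:300],None,fx=2.8,fy=3)]),cv2.COLOR_RGB2BGR))
E
```

```text
clock: 8.95
eef_pos: [553.0, 249.9, 82.1]
tcp_rot: [-3.14, -0.276, 0.271]
contact_force: [-0.2, 0.8, -0.7]
opening: 0.499
grasp_force: 0.0
t 8.95 pos [553.  249.9  82.1] rot [-3.14  -0.276  0.271] F [-0.2  0.8 -0.7]
d [ 0.7  0.5 10. ] rotvec [-0.002  0.004  0.001] rows>= 0.2
```

View pics/w5.png

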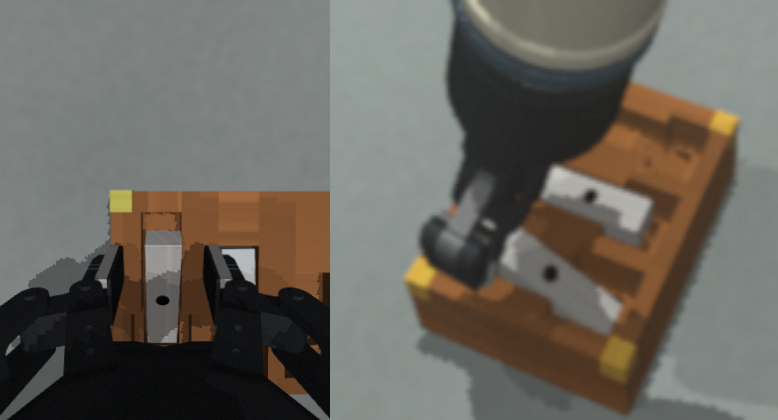

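The block is centred between the fingers (col ~163). Descend the rest and close.

```bash
python3 steer.py '0 0 0 0 0 6 0.45;0 0 0 0 0 4 0.4;0 0 0 0 0 0 0.3;0 0 0 0 0 0 0.1;0 0 0 0 0 0 0.1' 90 && python3 steer.py '0 0 0 0 0 0 0;0 0 0 0 0 0 0;0 0 0 0 0 0 0;0 0 0 0 0 0 0' 90
python3 - <<'E'
from h import *
go(grasp(0),[np.pi,-b,.27])
E
```

```text
clock: 9.47
eef_pos: [555.9, 251.1, 73.2]
tcp_rot: [-3.139, -0.276, 0.271]
contact_force: [-0.0, -0.2, 0.4]
opening: 0.2
grasp_force: 88.1
clock: 9.8
eef_pos: [555.9, 251.1, 73.2]
tcp_rot: [-3.139, -0.276, 0.271]
contact_force: [-1.2, 0.3, -0.1]
opening: 0.198
grasp_force: 88.1
t 9.8 pos [555.9 251.1  73.2] rot [-3.139 -0.276  0.271] F [-1.2  0.3 -0.1]
d [0.1 0.9 0.6] rotvec [-0.003  0.003  0.001] rows>= 0.0
```

```bash
python3 steer.py '0 0 0 3 0 -7 0;0 0 0 5 0 -12 0;0 0 0 7 0 -20 0;0 0 0 9 0 -30 0;0 0 0 9 0 -30 0' && python3 steer.py '0 0 0 9 0 -30 0;0 0 0 9 0 -30 0;0 0 0 0 0 0 0;0 0 0 0 0 0 0'
python3 - <<'E'
from h import *
import pickle
s=r.sense();print(s['clock'],s['eef_pos'],s['tcp_rot'],s['grasp_force'],s['opening'])
P=camera_params("wrist");a1=grab_frame("wrist");a2=grab_frame("side");pickle.dump((s,P,a1),open("w6.pkl","wb"))
cv2.imwrite("pics/w6.png",cv2.cvtColor(np.hstack([a1[:, 120:450],a2[100:,60:400].repeat(1,0)[:420] if 0 else cv2.resize(a2[60:340,60:360],(450,420))]),cv2.COLOR_RGB2BGR))
E
```

```text
clock: 10.22
eef_pos: [560.1, 252.0, 178.3]
tcp_rot: [-3.139, -0.275, 0.271]
contact_force: [0.7, 0.2, -1.2]
opening: 0.196
grasp_force: 88.2
clock: 10.55
eef_pos: [562.6, 252.8, 242.8]
tcp_rot: [-3.138, -0.281, 0.271]
contact_force: [-0.0, -0.0, -2.0]
opening: 0.2
grasp_force: 88.3
10.55 [562.6466727  252.83389353 242.82738581] [-3.13826102 -0.28130371  0.27066724] 88.34408640861511 0.20030584795351608
```

View pics/w6.png

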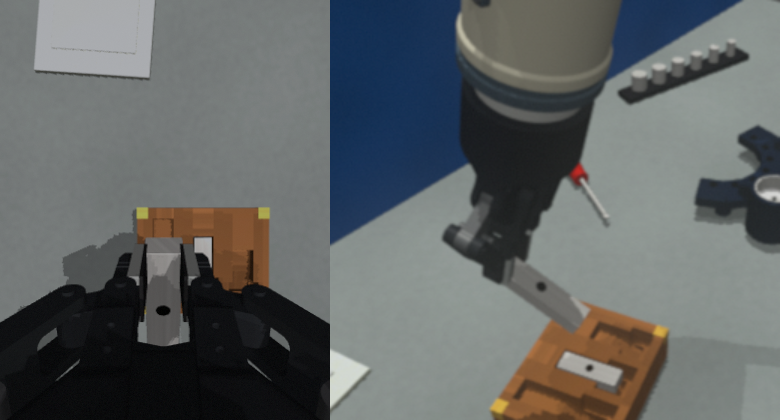

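The block is held securely (side view: block hanging from the fingers, clear of the case). Now refine the deep cylinder's axis from w1 and check the block's place in the tool frame.

Run:
```python
from h import *
import pickle
np.set_printoptions(precision=1,suppress=True)
P=pickle.load(open("w1.pkl","rb"));im=cv2.cvtColor(cv2.imread("pics/w1.png"),cv2.COLOR_BGR2HSV)
print(im[142,235:305].tolist()[::3])
W={}
for k,(u,v),z in(("deep",(269,142),50),("mid",(333,175),67.5),("far",(404,167),67.5)):
    m=((im[...,2]>95)&(im[...,1]<70)).astype(np.uint8);q=np.zeros_like(m);cv2.circle(q,(u,v),31,1,-1);m&=q
    n,l,st,ce=cv2.connectedComponentsWithStats(m);i=1+np.argmax(st[1:,4])
    # remove thin leaks
    mm=cv2.morphologyEx((l==i).astype(np.uint8),cv2.MORPH_OPEN,np.ones((5,5)))
    ct=max(cv2.findContours(mm,0,2)[0],key=cv2.contourArea);h=plane(P,ct[:,0],z)[:,:2].astype(np.float32)
    for zz in (z,70):
        h=plane(P,cv2.convexHull(ct)[:,0],zz)[:,:2].astype(np.float32);e=cv2.fitEllipse(h);print(k,zz,e)
    W[k]=e[0]
s,P,a1=pickle.load(open("w6.pkl","rb"))
# check hole: intersect ray with tool y=0 plane at expected depth
A=R.from_euler('xyz',s['tcp_rot']);g=cv2.cvtColor(a1,cv2.COLOR_RGB2GRAY)[295:325,265:300];j=np.argwhere(g<50);j=j.mean(0)+[295,265];print('hole px',j[::-1])
p1=plane(P,[j[::-1]],150)[0];p2=plane(P,[j[::-1]],250)[0]
t1,t2=[A.inv().apply(p-s['eef_pos']) for p in(p1,p2)]
for zt in(18,21.6,25): print(zt,t1+(t2-t1)*(zt-t1[2])/(t2[2]-t1[2]))
```

```text
[[96, 15, 86], [108, 114, 58], [111, 17, 146], [15, 6, 84], [105, 5, 205], [114, 7, 194], [105, 7, 207], [107, 9, 207], [107, 9, 207], [114, 6, 197], [110, 7, 207], [90, 3, 82], [113, 7, 151], [107, 9, 203], [107, 9, 207], [107, 9, 207], [107, 9, 207], [110, 7, 207], [165, 4, 134], [165, 4, 144], [108, 25, 133], [109, 89, 69], [108, 102, 50], [108, 92, 69]]
deep 50 ((525.7581787109375, -143.06130981445312), (53.58802032470703, 56.665653228759766), 166.98480224609375)
deep 70 ((527.1746826171875, -143.59820556640625), (50.26624298095703, 53.15309143066406), 166.98489379882812)
mid 67.5 ((511.261962890625, -217.655517578125), (53.785888671875, 56.8990364074707), 52.015079498291016)
mid 70 ((511.56793212890625, -217.11534118652344), (53.3452262878418, 56.43288040161133), 52.0148811340332)
far 67.5 ((540.643798828125, -287.42376708984375), (52.06755828857422, 54.95193862915039), 96.92623901367188)
far 70 ((540.7090454101562, -286.31201171875), (51.64097595214844, 54.50172424316406), 96.92633819580078)
hole px [281.1 309.1]
18 [-28.5  -0.3  18. ]
21.6 [-31.1  -0.3  21.6]
25 [-33.6  -0.3  25. ]
```

```bash
python3 steer.py '0 0 0 -10 15 -3 0;0 0 0 -20 30 -6 0;0 0 0 -20 30 -6 0;0 0 0 -20 30 -6 0;0 0 0 -20 30 -6 0' && python3 steer.py '0 0 0 -20 30 -6 0;0 0 0 -20 30 -6 0;0 0 0 -20 30 -6 0;0 0 0 -20 30 -6 0;0 0 0 -20 30 -6 0' && python3 steer.py '0 0 0 -20 30 -6 0;0 0 0 -20 30 -6 0;0 0 0 -17 26 -5 0;0 0 0 0 0 0 0;0 0 0 0 0 0 0' && python3 steer.py '0 0 0 0 0 0 0;0 0 0 0 0 0 0'
python3 - <<'E'
from h import *
import pickle
s=r.sense();P=camera_params("wrist");a1=grab_frame("wrist");pickle.dump((s,P,a1),open("w7.pkl","wb"))
print(s['qpos'].round(2))
cv2.imwrite("pics/w7.png",cv2.cvtColor(a1,cv2.COLOR_RGB2BGR))
E
```

```text
clock: 11.07
eef_pos: [505.2, 95.7, 239.1]
tcp_rot: [-3.139, -0.273, 0.272]
contact_force: [1.4, -1.0, -1.0]
opening: 0.201
grasp_force: 88.5
clock: 11.48
eef_pos: [444.9, -76.5, 240.8]
tcp_rot: [-3.138, -0.274, 0.271]
contact_force: [0.8, -1.2, -1.4]
opening: 0.192
grasp_force: 88.5
clock: 11.9
eef_pos: [411.3, -175.3, 241.4]
tcp_rot: [-3.137, -0.274, 0.266]
contact_force: [0.3, -0.1, -2.7]
opening: 0.202
grasp_force: 88.6
clock: 12.07
eef_pos: [412.4, -173.1, 242.1]
tcp_rot: [-3.137, -0.275, 0.271]
contact_force: [-0.9, 0.4, -2.0]
opening: 0.2
grasp_force: 88.6
[-0.55 -0.01  2.14  0.27  0.84  0.59]
```

View pics/w7.png

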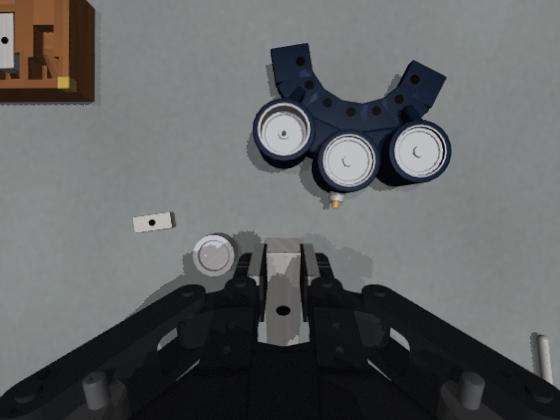

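The deep bore is confirmed: its wall is visible at (284,130). The shallow cylinders are at (347,161) and (418,152).

Run:
```python
from h import *
import pickle
np.set_printoptions(precision=1,suppress=True)
s,P,a1=pickle.load(open("w7.pkl","rb"));im=cv2.cvtColor(a1,cv2.COLOR_RGB2HSV)
for k,(u,v) in(("deep",(284,130)),("mid",(347,161)),("far",(418,152))):
    # radial scan: first dark-blue pixel outward from the bore = rim's inner edge, then outward to the end of blue
    pin=[];pout=[]
    for t in np.arange(0,2*np.pi,.05):
        rr=np.arange(15,40,.25);x=u+rr*np.cos(t);y=v+rr*np.sin(t)
        q=im[y.round().astype(int),x.round().astype(int)].astype(int);blue=(q[:,1]>75)&(q[:,0]>95)&(q[:,0]<130)
        i=np.argmax(blue)
        if blue[i]: pin.append([x[i],y[i]])
    h=plane(P,pin,70)[:,:2]
    from scipy.optimize import least_squares
    f=least_squares(lambda p:np.hypot(*(h-p[:2]).T)-p[2],[*h.mean(0),26],loss='soft_l1').x
    print(k,f,len(pin))
```

```text
deep [ 524.  -142.7   28.8] 126
mid [ 510.8 -218.    28.8] 126
far [ 540.6 -288.2   28.4] 126
```

```bash
cat >> h.py <<'E'
RP=[np.pi,.283,.27]
def place(up): return np.array([524,-142,77+up])-R.from_euler('xyz',RP).apply([-30.5,-.3,28.3])
E
python3 steer.py '0 -0.11 0 0 0 0 0;0 -0.11 0 0 0 0 0;0 -0.11 0 0 0 0 0;0 -0.11 0 0 0 0 0;0 -0.11 0 0 0 0 0' && python3 steer.py '0 -0.01 0 0 0 0 0;0 0 0 0 0 0 0;0 0 0 0 0 0 0'
python3 - <<'E'
from h import *
print(place(0));go(place(50),RP)
E
```

```text
clock: 12.53
eef_pos: [413.8, -173.2, 243.7]
tcp_rot: [3.141, 0.277, 0.274]
contact_force: [0.0, -0.1, -3.2]
opening: 0.2
grasp_force: 88.7
clock: 12.78
eef_pos: [412.6, -173.2, 242.4]
tcp_rot: [-3.138, 0.281, 0.274]
contact_force: [-0.2, 0.5, -1.6]
opening: 0.198
grasp_force: 88.6
[ 559.92188381 -132.3696037    95.65753816]
t 12.78 pos [ 412.6 -173.2  242.4] rot [-3.138  0.281  0.274] F [-0.2  0.5 -1.6]
d [173.7   0.8  50.5] rotvec [-0.002 -0.002  0.004] rows>= 4.3
```

```bash
python3 steer.py '0 0 0.004 20 0 6 0;0 0 0 35 0 10 0;0 0 0 35 0 10 0;0 0 0 35 0 10 0;0 0 0 33 1 10 0' && python3 steer.py '0 0 0 15 0 4 0;0 0 0 0 0 0 0;0 0 0 0 0 0 0'
python3 - <<'E'
from h import *
go(place(8),RP)
P=camera_params("side")
for n in("side","scene"):
    im=grab_frame(n);np.save(n+"8.npy",im)
a=np.load("side8.npy")[120:240,290:450];c=np.load("scene8.npy")[110:230,150:310]
cv2.imwrite("pics/p8.png",cv2.cvtColor(np.hstack([cv2.resize(x,(400,300),interpolation=cv2.INTER_CUBIC) for x in(a,c)]),cv2.COLOR_RGB2BGR))
E
```

```text
clock: 13.2
eef_pos: [547.6, -138.1, 154.5]
tcp_rot: [-3.14, 0.28, 0.267]
contact_force: [-0.9, 0.0, -2.7]
opening: 0.198
grasp_force: 88.7
clock: 13.45
eef_pos: [558.8, -134.9, 146.6]
tcp_rot: [-3.14, 0.283, 0.268]
contact_force: [-0.2, 0.2, -2.4]
opening: 0.193
grasp_force: 88.6
t 13.45 pos [ 558.8 -134.9  146.6] rot [-3.14   0.283  0.268] F [-0.2  0.2 -2.4]
d [13.7 -2.1 40.7] rotvec [-0.003 -0.    -0.002] rows>= 1.0
```

View pics/p8.png

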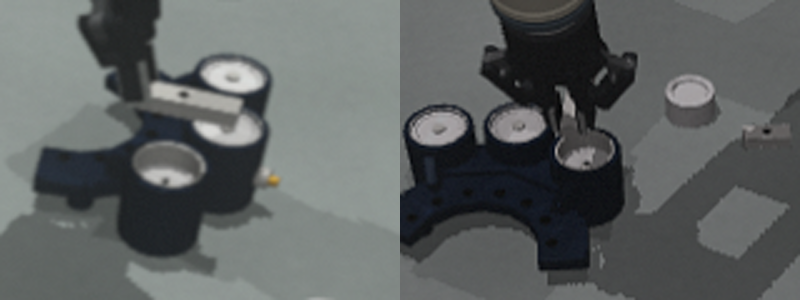

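The side crop shows the block level above the deep bore: hole at crop (185,94), bore centre at about (169,163). A same-camera check of the offset:

Run:
```python
from h import *
P=camera_params("side")
print(plane(P,[[364,157.6]],135.2),plane(P,[[357.6,185.2]],70))
# bore ellipse in side: bright inside bore
im=cv2.cvtColor(np.load("side8.npy"),cv2.COLOR_RGB2HSV)
pin=[]
for t in np.arange(0,2*np.pi,.05):
    rr=np.arange(6,30,.25);x=357.6+rr*np.cos(t);y=185.2+rr*np.sin(t);q=im[y.round().astype(int),x.round().astype(int)].astype(int)
    bl=(q[:,1]>75)&(q[:,0]>95)&(q[:,0]<130);i=np.argmax(bl);pin.append([x[i],y[i]])
h=plane(P,pin,70)[:,:2].astype(np.float32);print(cv2.fitEllipse(h))
m=((im[...,2]>100)&(im[...,1]<60)).astype(np.uint8);x=m[148:172,340:390]
g=cv2.cvtColor(np.load("side8.npy"),cv2.COLOR_RGB2GRAY)[153:162,358:370];print(g)
```

```text
[[ 521.41686578 -145.53088086  135.2       ]] [[ 523.65080411 -143.98119428   70.        ]]
((537.244873046875, -140.14254760742188), (56.236690521240234, 83.2587661743164), 3.2877633571624756)
[[108  94  81  67  57  50  48  42  36  37  35  35]
 [168 154 140 125 116 106  93  80  64  54  47  43]
 [190 187 183 178 168 155 143 135 124 111  96  81]
 [192 192 187 170 147 134 144 164 172 166 150 136]
 [192 189 175 138  93  73  93 139 171 175 170 167]
 [190 190 179 150 109  85  96 133 162 171 171 172]
 [175 178 182 177 159 141 145 161 168 171 172 170]
 [127 140 157 165 158 154 158 167 172 172 170 171]
 [ 98 105 114 115 115 119 132 147 156 158 159 163]]
```

```bash
python3 steer.py '0 0 0 5 -2 12 0;0 0 0 5 0 12 0;0 0 0 3 0 11 0;0 0 0 1 0 5 0;0 0 0 0 0 0 0' && python3 steer.py '0 0 0 0 0 0 0;0 0 0 0 0 0 0;0 0 0 0 0 0 0'
python3 - <<'E'
from h import *
go(place(0),RP)
P=camera_params("side");im=grab_frame("side");np.save("side9.npy",im)
g=cv2.cvtColor(im,cv2.COLOR_RGB2GRAY)[150:200,335:385]
g2=cv2.GaussianBlur(g,(0,0),1);bh=cv2.morphologyEx(g2,cv2.MORPH_BLACKHAT,np.ones((9,9)));_,_,_,q=cv2.minMaxLoc(bh);px=[q[0]+335,q[1]+150];print(px,plane(P,[px],92))
E
```

```text
clock: 13.97
eef_pos: [559.8, -132.0, 102.3]
tcp_rot: [-3.139, 0.286, 0.268]
contact_force: [-0.3, 0.5, -2.5]
opening: 0.197
grasp_force: 88.7
clock: 14.22
eef_pos: [561.6, -132.2, 104.7]
tcp_rot: [-3.141, 0.283, 0.268]
contact_force: [0.3, -0.2, -1.7]
opening: 0.196
grasp_force: 88.7
t 14.22 pos [ 561.6 -132.2  104.7] rot [-3.141  0.283  0.268] F [ 0.3 -0.2 -1.7]
d [ 0.9 -0.3  9.2] rotvec [-0.001 -0.    -0.002] rows>= 0.2
[379, 159] [[ 519.79415756 -219.4606532    92.        ]]
```

```bash
python3 steer.py '0 0 0 0 0 3 0;0 0 0 0 0 2 0;0 0 0 0.5 0 1 0;0 0 0 0 0 0 0;0 0 0 0 0 0 0' && python3 steer.py '0 0 0 0.3 0 1 0;0 0 0 0 0 0 0;0 0 0 0 0 0 0'
python3 - <<'E'
from h import *
go(place(0),RP)
E
```

```text
clock: 14.68
eef_pos: [560.0, -132.5, 98.3]
tcp_rot: [-3.14, 0.283, 0.268]
contact_force: [-0.0, 0.2, -1.6]
opening: 0.201
grasp_force: 88.7
clock: 14.93
eef_pos: [560.1, -132.4, 97.3]
tcp_rot: [-3.14, 0.283, 0.268]
contact_force: [-0.6, -0.2, -2.1]
opening: 0.201
grasp_force: 88.7
t 14.93 pos [ 560.1 -132.4   97.3] rot [-3.14   0.283  0.268] F [-0.6 -0.2 -2.1]
d [ 0.3 -0.1  1.6] rotvec [-0.002  0.    -0.002] rows>= 0.0
```

```bash
for i in 1; do :; done; python3 steer.py '0 0 0 0.15 0 0.5 0;0 0 0 0 0 0 0;0 0 0 0.15 0 0.5 0;0 0 0 0 0 0 0;0 0 0 0 0 0 0' | grep -E 'eef|contact'; python3 steer.py '0 0 0 0.15 0 0.5 0;0 0 0 0 0 0 0;0 0 0 0 0 0 0' | grep -E 'eef|contact'
```

```text
eef_pos: [560.2, -132.5, 96.8]
contact_force: [-1.2, 0.3, 5.3]
eef_pos: [560.2, -132.5, 96.8]
contact_force: [-2.0, 1.0, 9.3]
```

```bash
python3 steer.py '0 0 0 0 0 0 0;0 0 0 0 0 0 0;0 0 0 0 0 0 0' 20 && python3 steer.py '0 0 0 0 0 0 0.25;0 0 0 0 0 0 0.3;0 0 0 0 0 0 0.45;0 0 0 0 0 0 0.45;0 0 0 0 0 0 0.45'
python3 - <<'E'
from h import *
im=grab_frame("side");np.save("side10.npy",im);im2=grab_frame("scene")
cv2.imwrite("pics/p10.png",cv2.cvtColor(np.hstack([cv2.resize(x,(400,300),interpolation=cv2.INTER_CUBIC) for x in(im[120:240,290:450],im2[110:230,150:310])]),cv2.COLOR_RGB2BGR))
E
```

```text
clock: 15.85
eef_pos: [560.2, -132.5, 96.8]
tcp_rot: [-3.141, 0.283, 0.268]
contact_force: [-2.9, 0.9, 10.4]
opening: 0.196
grasp_force: 90.0
clock: 16.27
eef_pos: [560.0, -132.5, 95.6]
tcp_rot: [-3.14, 0.284, 0.268]
contact_force: [0.8, -0.3, -1.0]
opening: 0.451
grasp_force: 0.0
```

```bash
python3 steer.py '0 0 0 0 0 -8 0.45;0 0 0 0 0 -20 0.45;0 0 0 0 0 -40 0.45;0 0 0 0 0 -40 0.45;0 0 0 20 0 -30 0.45' && python3 steer.py '0 0 0 0 0 0 0.45;0 0 0 0 0 0 0.45'
python3 - <<'E'
from h import *
P=camera_params("side");im=grab_frame("side");np.save("side11.npy",im);im2=grab_frame("scene")
cv2.imwrite("pics/p11.png",cv2.cvtColor(np.hstack([cv2.resize(x,(400,300),interpolation=cv2.INTER_CUBIC) for x in(im[120:240,290:450],im2[110:230,150:310])]),cv2.COLOR_RGB2BGR))
s=r.sense();print(s['eef_pos'],s['contact_force'],s['opening'])
E
```

```text
clock: 16.78
eef_pos: [615.6, -117.9, 227.4]
tcp_rot: [-3.141, 0.282, 0.267]
contact_force: [2.9, -0.8, -0.4]
opening: 0.449
grasp_force: 0.0
clock: 16.95
eef_pos: [617.7, -117.1, 224.8]
tcp_rot: [3.141, 0.279, 0.268]
contact_force: [-0.0, -0.8, -1.0]
opening: 0.454
grasp_force: 0.0
[ 615.01747437 -117.28191686  222.14330692] [ 0.07153729 -0.37361195 -1.0702631 ] 0.44834046126789157
```

View pics/p11.png

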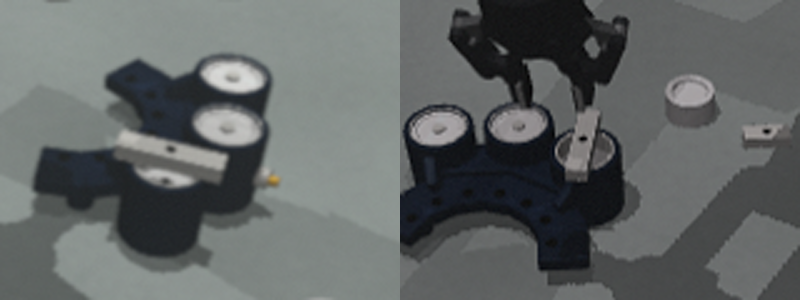

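The block lies flat across the deep bore, with its hole at side-crop (170,148) and scene-crop (183,138). Checking centring numerically.

Run:
```python
from h import *
print(plane(camera_params("side"),[[358,179.2]],84),plane(camera_params("scene"),[[223.2,165.2]],84))
print(plane(camera_params("side"),[[357.6,185.2]],70),plane(camera_params("scene"),[[225,170]],70))
```

```text
[[ 525.08481825 -144.16331747   84.        ]] [[ 525.32878538 -140.13982306   84.        ]]
[[ 523.65080411 -143.98119428   70.        ]] [[ 525.21769198 -136.69913675   70.        ]]
```

```bash
python3 -c "
from rig import r, grab_frame, camera_params, sign_off
print(sign_off())"
```

```text
the job is handed in; nothing more can be done
None
```

I tipped the long block up, lifted it out by its raised end and laid it flat across the deep cylinder, 2–4 mm off its axis by the last camera check; the job is handed in at about 17 s, with no pass/fail result returned.

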